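Refit the lid of the countertop water-filter pot

ROBOT

A 7-joint arm with a two-finger parallel gripper is mounted at the origin on the work surface. World frame = base frame: x ahead of the robot, y to its left, z up, the work surface at z = 0. Lengths are in m, angles in rad, forces in N, time in s.
With the tool pointing down it reaches from about 0.35 to 0.9 m from the base axis. Payload 8.1 kg.
Tool frame: the origin (TCP) lies midway between the tips of the shut fingers; the grasp point (between the pads) lies grip_point_offset behind it (grip_point_offset is the distance from the TCP to the grasp point, in m); z points along the fingers, y is the direction in which the jaws open and shut (so a half turn about z gives the same grasp; the last joint's range is limited). The gripper opens to 92 mm and grips with 3 to 60 N. Pads are 19 mm wide; open, the fingers measure 130 mm over their backs; the gripper's body (75 mm by 190 mm) begins 47 mm behind the grasp point.
Start: joints at [-0.103, 0.434, 0.025, 1.573, -0.012, 1.134, -0.075], TCP at [0.625, -0, 0.227] pointing down, gripper open.
Joint ranges: [-2.62, 2.62], [-0.44, 2.09], [-1.27, 1.32], [0.08, 2.57], [-1.32, 4.46], [0.12, 2], [-2.74, 2.74]. Speed limits (rad/s): [2.22, 2.22, 3.01, 3.01, 3.14, 3.14, 3.14].

INTERFACE

Orientations are given as a rotation vector (axis times angle).
In Python, from plant import * gives the robot as it stands.
- The arm moves only by the tool play_rows, never from a script. Its argument "series" is a list of rows, each an object of numbers: "gripper": the opening, from 0 (shut) to 1 (fully open); "x", "y", "z": the shift along the world's x, y, z in mm; "twist": the turn about the world's z in degrees. In form: [{"gripper": .., "x": .., "y": .., "z": .., "twist": ..}, ...]. A call has 1 to 8 rows; each row shifts and turns the commanded pose from where the row before left it; what a row does not reach is not made up. A row lasts 1/8 s, in which the tool goes at most 62.5 mm and 10.7 degrees, less where a joint would pass 70% of its speed; a pose out of reach is approached as far as the arm can. A call is refused whole if a number of a shift passes 62.5 or a number of a turn 10.7, either way. A call with a gripper value outside its range is refused whole. The fingers move at their own pace and stop on an object; the grip force is fixed at half the most. Time passes only in rows, so rows that do not move let the fingers close. It gives the time, the measured TCP pose, the force and the opening at its end, in the units of the state.
- get_obs(): the state, without advancing time (a new reading comes with each control period).
- snapshot(name): name is "scene" or "side" or "wrist"; returns a dict with "pixels" (420x560x3 uint8, blue, green, red), "camera_matrix" (3x3 intrinsics, pixels), "rvec" (rotation vector, rad) and "tvec" (3), from world to camera coordinates, as OpenCV has them; the wrist camera has in their place "mount" (4x4, takes a point from camera to tool coordinates, whose origin is the TCP and whose axes are the flange's). Camera axes: x right, y down, z forward; pixel columns grow to the right and rows downward; lengths in m; the calibration is good to about 2 mm. The wrist camera is an equidistant fisheye: a pixel r from the principal point sees the ray r / f radians off the axis. A picture is of the moment at which its call begins: read the wrist's pose just before it. There is no depth.
- hand_in(): hands the job in, once; it reports no verdict.
The state is a dict: "t": time; "joints": joint angles; "qd": joint speeds; "tau": joint torques, N m; "position": TCP position; "ee_rot": TCP orientation; "force": force on the tool from outside, world axes, zero at the start; "torque": the same for the moment, N m; "opening": opening from 0.0 (shut) to 1.0 (fully open).
Only numpy, scipy, OpenCV 4.12 (cv2) and the standard library are available. Lean on these libraries where they do the work, as an engineer would, in place of code of your own. Each camera call takes 0.05 s, during which the arm holds its last target. There are 200 camera calls.

TASK

Close the water-filter pot: pick up its lid (the flat disc with five holes and a bar handle), set it over the five studs on the pot, turn it until all the holes line up and let it down gently over the studs until it lies fully home and flat on the pot's flange, then let go. Press only lightly, never force or drop the lid on the pot, and do not knock the other things about.

Things in the scene. Friction and masses are not known exactly. Their poses are not given: they have to be found in the camera images.
- pot: steel water-filter pot fixed to the counter, 132 mm across, with two short pipe stubs along its x axis; origin at the centre of its underside, z up. Its round flange face lies 85 mm above the counter, with an open mouth 60 mm across. Five upright steel studs stand on the flange (see pot_seat)
- pot_seat (a point): centre of the flange face, where the centre of the lid's underside must come to lie. Five studs, 72 degrees apart on a 44 mm radius about it, 8 mm thick, round-ended, rise 18 mm above the flange. The stud ring is firm, but its angle about z differs each time, unrelated to the pot's yaw, and is not measured: see it, or feel for it by turning the lid on the stud ends until it sinks
- lid: the filter pot's lid: flat metal disc, 124 mm across, 8 mm thick, about 0.4 kg (varies), lying on the counter handle up; origin at the centre of its underside, z up. Five through holes, 11 mm across, 72 degrees apart on a 44 mm radius, the first on its +x axis; any of the five positions will do. When it is home the studs stick out 10 mm above the disc
- lid_grip (a point): centre of the lid's rigid black bar handle, 45 mm above the lid's underside. The bar lies along the lid's x axis, 64 mm long, 18 mm wide (y), from 30 to 60 mm above the underside, on a narrower foot: pinch it from above, fingers closing along the lid's y axis
- potlid: bystander: a round saucepan lid without holes, 116 mm across, 48 mm high with a round knob; origin at the centre of its underside. It and the filter lid may have changed places
- mug: bystander: white mug, 76 mm across without its handle, 85 mm high; origin at the centre of its underside
- cartridge: bystander: white filter cartridge standing upright, 56 mm across, 126 mm high; origin at the centre of its underside
- dish: bystander: blue dish, 90 mm across, 30 mm high; origin at the centre of its underside
- tumbler: bystander: dark grey drinking bottle, 66 mm across, 190 mm high; origin at the centre of its underside
- jar: bystander: jar, 70 mm across, 100 mm high; origin at the centre of its underside
- wrench: bystander: wrench lying flat on the counter
- driver: bystander: screwdriver lying flat on the counter
Not all that is in view belongs to the job. Leave any brown or yellow look-alike of the pot alone.

How it is judged:
By the outcome, as a careful person would: the job done as asked, in the order asked, and still so for the second after the job is handed in, with the robot touching nothing.
It also fails if it takes over 64 s, if anything falls off the work surface, if the arm or the gripper's body presses on something with over 40 N, if the wrist force passes 120 N, or if a joint passes its speed limit or range.

## Working session

There is one attempt and no reset: what is moved stays moved. The work goes in short steps, Python scripts to look and compute and a tool call to move; the robot and the scene stay as the last step left them, time stands still between calls to the robot, and variables do not carry over. Pictures are saved under pics/ and viewed, about 8 in all and at most 12, crops included, and the job is handed in when it is done.

Besides the shell and the picture viewer there is one more tool, called after ">>>" as a command line: name --argument value ..., lists and objects as JSON in quotes. play_rows: Moves the arm, as the interface text tells. Its arguments: {"type":"object","properties":{"series":{"type":"array","items":{"type":"object","properties":{"gripper":{"type":"number"},"x":{"type":"number"},"y":{"type":"number"},"z":{"type":"number"},"twist":{"type":"number"}}}}},"required":["series"]}

```bash
mkdir -p pics; ls; cat > h.py <<'E'
from plant import *
import numpy as np, cv2
from scipy.spatial.transform import Rotation as R
def take(n,f):
    o=get_obs(); s=snapshot(n); cv2.imwrite('pics/'+f+'.png',s['pixels'])
    np.savez('pics/'+f+'.npz',pos=o['position'],rot=o['ee_rot'],**{k:v for k,v in s.items()})
    return o,s
def ray(f,u,v):
    d=np.load('pics/'+f+'.npz'); K=d['camera_matrix']
    if 'mount' in d:
        a=(u-K[0,2])/K[0,0]; b=(v-K[1,2])/K[1,1]; r=np.hypot(a,b)
        c=np.array([np.sin(r)*a/max(r,1e-9),np.sin(r)*b/max(r,1e-9),np.cos(r)])
        M=d['mount']; Q=R.from_rotvec(d['rot']).as_matrix()
        return d['pos']+Q@M[:3,3], Q@M[:3,:3]@c
    Q=cv2.Rodrigues(d['rvec'])[0]
    c=np.array([(u-K[0,2])/K[0,0],(v-K[1,2])/K[1,1],1])
    return -Q.T@d['tvec'].ravel(), Q.T@c
def onz(f,u,v,z):
    o,d=ray(f,u,v); return o+d*(z-o[2])/d[2]
E
python3 - <<'E'
from h import *
print({k:v for k,v in get_obs().items()})
try: print(grip_point_offset)
except Exception as e: print(e)
for n in ['scene','side','wrist']:
    o,s=take(n,n+'0')
a=[cv2.imread(f'pics/{n}0.png') for n in ['scene','side','wrist']]
print(s['mount'],s['camera_matrix'])
E
```

```text
pics
{'t': 0.0, 'joints': array([-0.10262306,  0.43522124,  0.024975  ,  1.57409526, -0.01159421,
        1.13399281, -0.07511033]), 'qd': array([ 0.00021695, -0.00029716, -0.00087554, -0.00049419, -0.00051323,
       -0.00132236, -0.00047474]), 'tau': array([ 3.89017032e-04, -6.67853522e+01,  9.84863900e-01, -3.14464223e+01,
       -6.05165795e-02,  4.27553023e-02,  1.12382318e-04]), 'position': array([ 6.24490377e-01, -4.59885854e-05,  2.25946793e-01]), 'ee_rot': array([-2.22079578e+00, -2.22067044e+00,  1.90256020e-03]), 'force': array([-0.34159126, -0.58568812, -0.56082266]), 'torque': array([-0.00579947,  0.02201576, -0.02577101]), 'opening': 1.0012047678783567}
0.0188
[[ 6.26757891e-04 -9.62507999e-01 -2.71252574e-01  7.21456969e-02]
 [ 9.99999783e-01  5.48863672e-04  3.63027267e-04 -3.07234124e-04]
 [-2.00535965e-04 -2.71252743e-01  9.62508135e-01 -1.57158909e-01]
 [ 0.00000000e+00  0.00000000e+00  0.00000000e+00  1.00000000e+00]] [[325.1922621    0.         281.92717827]
 [  0.         325.1922621  211.06349098]
 [  0.           0.           1.        ]]
```

View pics/scene0.png

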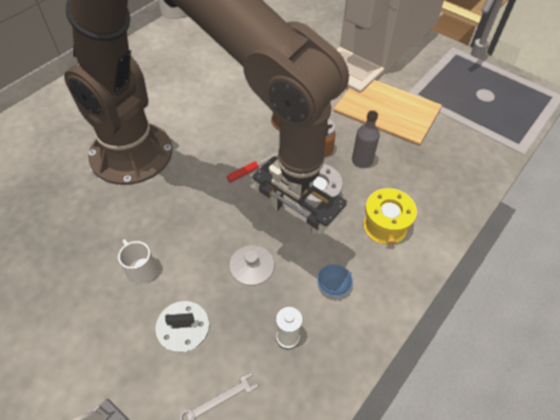

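View pics/wrist0.png

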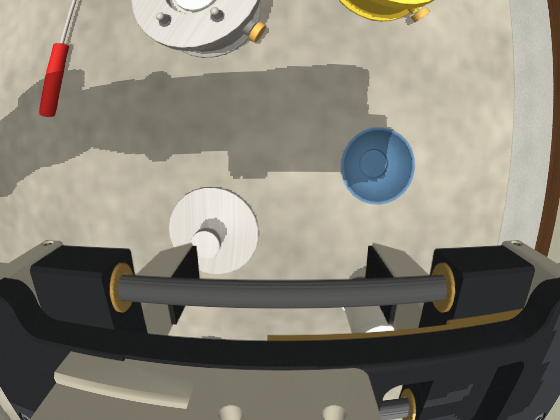

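The scene view shows the robot with the filter lid at (182,326), its handle at (180,321), the saucepan lid at (251,265) and the steel pot partly hidden at (322,182). In the wrist view the pot's lower part is at (205,5), with studs near (163,20) and (217,14). The yellow pot is a decoy.

```bash
python3 - <<'E'
from h import *
p=lambda *a:print(np.round(onz(*a)*1000))
p('scene0',182,326,.008);p('scene0',180,321,.06);p('scene0',165,323,.06);p('scene0',193,320,.06)
p('scene0',322,182,.085);p('wrist0',205,0,.085);p('wrist0',163,20,.103);p('wrist0',217,14,.103)
p('scene0',251,265,.0);p('wrist0',213,230,.0);p('scene0',289,335,0)
p('scene0',139,260,.04)
im=cv2.imread('pics/scene0.png')[285:365,140:225]
cv2.imwrite('pics/c.png',np.hstack([cv2.resize(im,None,fx=5,fy=5,interpolation=2),cv2.resize(cv2.imread('pics/side0.png'),(400,400))]))
E
```

```text
[ 518. -293.    8.]
[ 527. -298.   60.]
[ 505. -322.   60.]
[ 548. -277.   60.]
[548. 216.  85.]
[552. 193.  85.]
[518. 171. 103.]
[568. 171. 103.]
[533. -63.   0.]
[537. -61.   0.]
[ 726. -148.    0.]
[ 324. -245.   40.]
```

View pics/c.png

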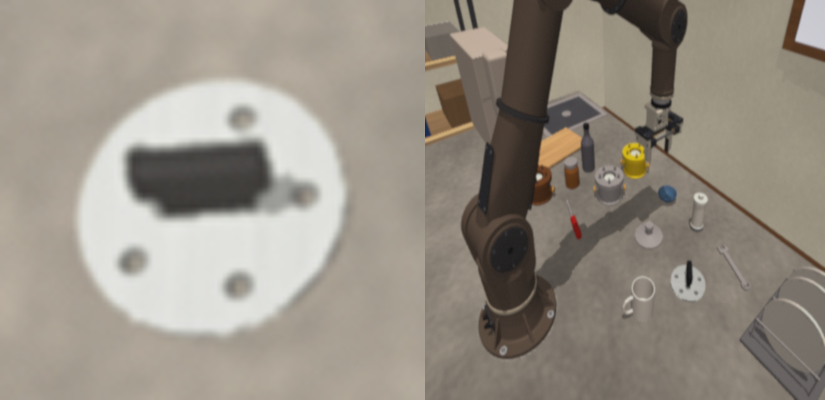

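The filter lid is at about (520,-295) mm with its bar near 46°, and the pot is at about (550,200). I'll look at the pot from close by first; it is a short trip.

>>> play_rows --series '[{"x": -15, "y": 20, "z": 10}, {"x": -25, "y": 30, "z": 10}, {"x": -25, "y": 30}, {"x": -10, "y": 10}, {}, {}, {}]'

```text
schema error: expected keys gripper, x, y, z, twist
```

```bash
python3 - <<'E'
from h import *
o,s=take('wrist','w1'); print(o['t'],o['position'],o['qd'].round(3))
cv2.imwrite('pics/w1b.png',cv2.resize(s['pixels'],(800,600)))
E
```

```text
0.15 [ 6.24600610e-01 -4.36724768e-05  2.26126450e-01] [-0.001 -0.003 -0.    -0.003 -0.001  0.     0.002]
```

View pics/w1b.png

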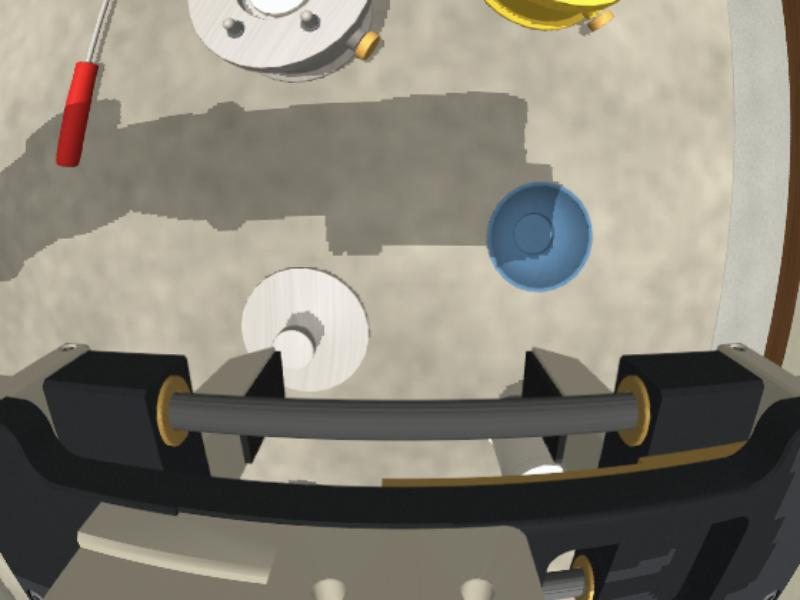

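The move was refused because every key is needed in each row, so this picture is the same view as before.

>>> play_rows --series '[{"gripper": 1, "x": -15, "y": 20, "z": 10, "twist": 0}, {"gripper": 1, "x": -25, "y": 35, "z": 10, "twist": 0}, {"gripper": 1, "x": -25, "y": 35, "z": 0, "twist": 0}, {"gripper": 1, "x": -10, "y": 20, "z": 0, "twist": 0}, {"gripper": 1, "x": 0, "y": 0, "z": 0, "twist": 0}, {"gripper": 1, "x": 0, "y": 0, "z": 0, "twist": 0}, {"gripper": 1, "x": 0, "y": 0, "z": 0, "twist": 0}]'

```text
t: 1.08
position: [0.5505, 0.1086, 0.2466]
ee_rot: [2.223, 2.219, -0.001]
force: [0.1, -0.1, 0.6]
opening: 1.002
```

```bash
python3 - <<'E'
from h import *
o,s=take('wrist','w1'); print(o['t'],o['position'],o['qd'].round(3))
cv2.imwrite('pics/w1b.png',cv2.resize(s['pixels'],(800,600)))
E
```

```text
1.075 [0.55053715 0.10860296 0.24657084] [-0.     0.    -0.002  0.003 -0.003 -0.001 -0.004]
```

View pics/w1b.png

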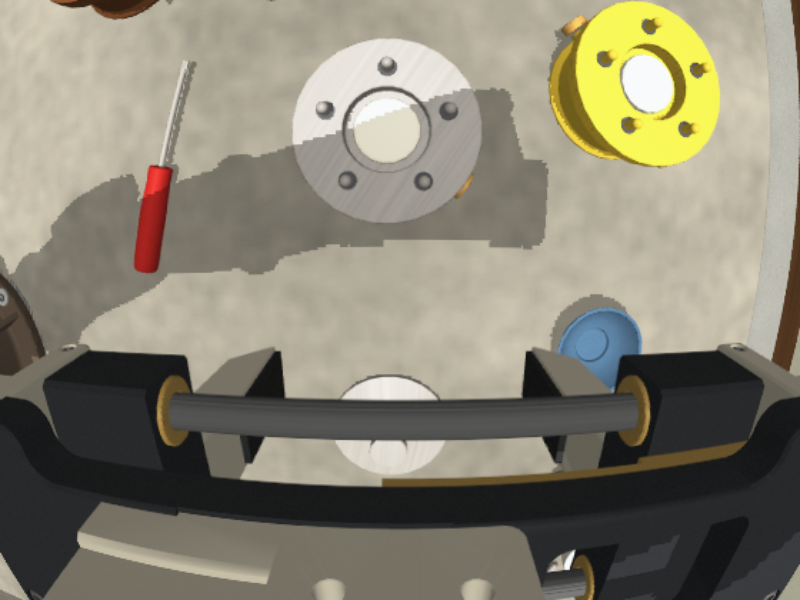

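The pot is clear here, centred near (387,130) in the 800×600 picture. The stud tips are at about (387,63), (449,108), (425,181), (347,180) and (324,107).

```bash
cat >> h.py <<'E'
def fit5(P):
    # circle through five points with 72-deg pattern: returns centre, radius, phase(deg mod 72)
    c=P.mean(0); d=(P-c)[:,0]+1j*(P-c)[:,1]
    ph=np.angle(np.mean((d/abs(d))**5))/5
    k=np.round((np.angle(d)-ph)/np.radians(72)); th=ph+k*np.radians(72)
    return c, abs(d), np.degrees(ph), np.degrees(np.angle(d*np.exp(-1j*th)))
E
python3 - <<'E'
from h import *
pts=np.array([(387,63),(449,108),(425,181),(347,180),(324,107)])*.7
P=np.array([onz('w1',u,v,.102)[:2]*1000 for u,v in pts]); print(P.round(1)); print(*[np.round(x,2) for x in fit5(P)])
# flange outline
im=cv2.imread('pics/w1.png'); g=im.astype(int); 
E1=np.array([(292,130),(482,130),(387,38),(387,222)])*.7
print(np.array([onz('w1',u,v,.085)*1000 for u,v in E1]).round())
E
```

```text
[[540.5 254.2]
 [580.1 224.1]
 [564.7 176.1]
 [514.5 177.1]
 [499.9 225.7]]
[539.91 211.44] [42.72 42.1  43.18 42.71 42.52] 17.14 [ 0.12  0.39 -0.07  0.29 -0.73]
[[475. 213.  85.]
 [604. 212.  85.]
 [540. 277.  85.]
 [540. 148.  85.]]
```

>>> play_rows --series '[{"gripper": 1, "x": 0, "y": -30, "z": 10, "twist": -7}, {"gripper": 1, "x": 0, "y": -50, "z": 0, "twist": -7}, {"gripper": 1, "x": 0, "y": -60, "z": 0, "twist": -7}, {"gripper": 1, "x": 0, "y": -60, "z": 0, "twist": -7}, {"gripper": 1, "x": 0, "y": -60, "z": 0, "twist": -7}, {"gripper": 1, "x": -20, "y": -60, "z": 0, "twist": -7}, {"gripper": 1, "x": -30, "y": -60, "z": -10, "twist": -2}, {"gripper": 1, "x": -20, "y": -30, "z": -10, "twist": 0}]'

```text
t: 2.12
position: [0.4804, -0.2989, 0.2374]
ee_rot: [2.894, 1.219, -0.001]
force: [0.2, -0.2, -0.5]
opening: 1.002
```

>>> play_rows --series '[{"gripper": 1, "x": -10, "y": -10, "z": 0, "twist": 0}, {"gripper": 1, "x": 0, "y": 0, "z": 0, "twist": 0}, {"gripper": 1, "x": 0, "y": 0, "z": 0, "twist": 0}, {"gripper": 1, "x": 0, "y": 0, "z": 0, "twist": 0}]'

```text
t: 2.62
position: [0.4738, -0.3032, 0.2377]
ee_rot: [2.89, 1.231, 0.001]
force: [-0.3, -0.7, -0.0]
opening: 0.998
```

```bash
python3 - <<'E'
from h import *
o,s=take('wrist','w2'); print(o['t'],o['position'],o['ee_rot'],o['qd'].round(3))
cv2.imwrite('pics/w2b.png',cv2.resize(s['pixels'],(800,600)))
E
```

```text
2.625 [ 0.47382615 -0.30318871  0.23772845] [2.89028860e+00 1.23116390e+00 1.16378231e-03] [ 0.002  0.001  0.006  0.005  0.002 -0.002  0.002]
```

View pics/w2b.png

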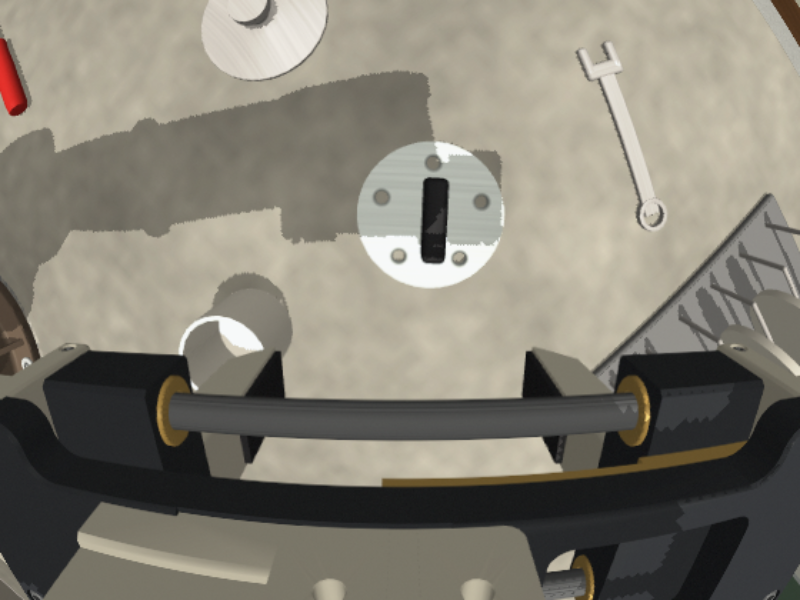

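The lid's holes are at (433,162), (481,202), (459,258), (399,256) and (381,197). The bar runs from (436,179) to (433,263). The mug is at (230,350) and the dish rack at (700,300).

```bash
python3 - <<'E'
from h import *
pts=np.array([(433,162),(481,202),(459,258),(399,256),(381,197)])*.7
P=np.array([onz('w2',u,v,.008)[:2]*1000 for u,v in pts]); print(P.round(1)); print(*[np.round(x,2) for x in fit5(P)])
im=cv2.imread('pics/w2.png'); m=(im.max(2)<50).astype(np.uint8); m[:115]=0;m[195:]=0;m[:,:270]=0;m[:,340:]=0
c=max(cv2.findContours(m,0,1)[0],key=cv2.contourArea)
Q=np.array([onz('w2',u,v,.06)[:2]*1000 for u,v in c[:,0]],np.float32); r=cv2.minAreaRect(Q);print('bar',r, cv2.fitLine(Q,2,0,.1,.1).ravel())
for u,v in [(595,372),(770,195),(725,345)]: print(onz('w2',u*.7,v*.7,.0)*1000//1)
A=R.from_rotvec(get_obs()['ee_rot']).as_matrix();print(A.round(3))
E
```

```text
[[ 549.3 -261.3]
 [ 555.9 -313. ]
 [ 510.  -335.4]
 [ 474.3 -299. ]
 [ 498.1 -252.8]]
[ 517.54 -292.3 ] [44.4  43.61 43.77 43.76 44.04] -27.81 [ 0.07 -0.52 -0.12  0.65 -0.07]
bar ((517.4095458984375, -291.12103271484375), (61.04002380371094, 17.34503173828125), 44.264381408691406) [   0.7129573     0.70120746  517.92084    -290.5512    ]
[ 534. -516.    0.]
[ 812. -519.   -1.]
[ 668. -613.    0.]
[[ 0.693  0.721  0.   ]
 [ 0.721 -0.693  0.   ]
 [ 0.     0.    -1.   ]]
```

Lid centre is (517.5,-291.7) at 44.2°, and the bar and hole fits agree. I'll line up and descend to TCP z of about 26 mm.

>>> play_rows --series '[{"gripper": 1, "x": 22, "y": 6, "z": 0, "twist": -2}, {"gripper": 1, "x": 22, "y": 6, "z": -20, "twist": 0}, {"gripper": 1, "x": 0, "y": 0, "z": -40, "twist": 0}, {"gripper": 1, "x": 0, "y": 0, "z": -45, "twist": 0}, {"gripper": 1, "x": 0, "y": 0, "z": -20, "twist": 0}, {"gripper": 1, "x": 0, "y": 0, "z": 0, "twist": 0}, {"gripper": 1, "x": 0, "y": 0, "z": 0, "twist": 0}]'

```text
t: 3.55
position: [0.5175, -0.2926, 0.1136]
ee_rot: [2.912, 1.177, 0.002]
force: [-0.2, -0.8, -0.4]
opening: 0.997
```

```bash
python3 - <<'E'
from h import *
o=get_obs(); A=R.from_rotvec(o['ee_rot']).as_matrix(); print(o['position'],np.degrees(np.arctan2(A[1,0],A[0,0])),o['joints'].round(2))
E
```

```text
[ 0.5174809  -0.29264124  0.11356081] 44.02752591670736 [ 0.24  0.5   0.26  1.8  -0.17  0.86 -0.22]
```

>>> play_rows --series '[{"gripper": 1, "x": 0, "y": 1, "z": -30, "twist": 0}, {"gripper": 1, "x": 0, "y": 0, "z": -30, "twist": 0}, {"gripper": 1, "x": 0, "y": 0, "z": -20, "twist": 0}, {"gripper": 1, "x": 0, "y": 0, "z": -7, "twist": 0}, {"gripper": 1, "x": 0, "y": 0, "z": 0, "twist": 0}, {"gripper": 1, "x": 0, "y": 0, "z": 0, "twist": 0}]'

```text
t: 4.3
position: [0.5174, -0.292, 0.0267]
ee_rot: [2.912, 1.176, 0.002]
force: [0.5, -0.6, 0.2]
opening: 1.0
```

>>> play_rows --series '[{"gripper": 0, "x": 0, "y": 0, "z": 0, "twist": 0}, {"gripper": 0, "x": 0, "y": 0, "z": 0, "twist": 0}, {"gripper": 0, "x": 0, "y": 0, "z": 0, "twist": 0}, {"gripper": 0, "x": 0, "y": 0, "z": 0, "twist": 0}, {"gripper": 0, "x": 0, "y": 0, "z": 0, "twist": 0}, {"gripper": 0, "x": 0, "y": 0, "z": 0, "twist": 0}, {"gripper": 0, "x": 0, "y": 0, "z": 0, "twist": 0}, {"gripper": 0, "x": 0, "y": 0, "z": 0, "twist": 0}]'

```text
t: 5.3
position: [0.5167, -0.2917, 0.0255]
ee_rot: [2.913, 1.177, 0.0]
force: [0.2, 0.5, -1.2]
opening: 0.193
```

The grip holds: opening 0.193, about 17.8 mm for an 18 mm bar. Lifting.

>>> play_rows --series '[{"gripper": 0, "x": 0, "y": 0, "z": 5, "twist": 0}, {"gripper": 0, "x": 0, "y": 0, "z": 15, "twist": 0}, {"gripper": 0, "x": 0, "y": 0, "z": 30, "twist": 0}, {"gripper": 0, "x": 0, "y": 0, "z": 40, "twist": 0}, {"gripper": 0, "x": 0, "y": 0, "z": 40, "twist": 0}, {"gripper": 0, "x": 0, "y": 0, "z": 20, "twist": 0}, {"gripper": 0, "x": 0, "y": 0, "z": 0, "twist": 0}, {"gripper": 0, "x": 0, "y": 0, "z": 0, "twist": 0}]'

```text
t: 6.3
position: [0.516, -0.2912, 0.1748]
ee_rot: [-2.912, -1.177, 0.001]
force: [1.1, -0.1, -4.7]
opening: 0.193
```

>>> play_rows --series '[{"gripper": 0, "x": 2, "y": 20, "z": 0, "twist": -3}, {"gripper": 0, "x": 3, "y": 35, "z": 0, "twist": -4}, {"gripper": 0, "x": 3, "y": 40, "z": 0, "twist": -4}, {"gripper": 0, "x": 3, "y": 40, "z": 0, "twist": -4}, {"gripper": 0, "x": 3, "y": 40, "z": 0, "twist": -4}, {"gripper": 0, "x": 3, "y": 40, "z": 0, "twist": -4}, {"gripper": 0, "x": 3, "y": 40, "z": 0, "twist": -4}, {"gripper": 0, "x": 3, "y": 40, "z": 0, "twist": 0}]'

```text
t: 7.3
position: [0.5387, 0.0047, 0.1742]
ee_rot: [3.107, 0.463, -0.004]
force: [-0.2, 0.2, -5.1]
opening: 0.191
```

>>> play_rows --series '[{"gripper": 0, "x": 0, "y": 35, "z": 0, "twist": 0}, {"gripper": 0, "x": 0, "y": 30, "z": 0, "twist": 0}, {"gripper": 0, "x": 0, "y": 20, "z": 0, "twist": 0}, {"gripper": 0, "x": 0, "y": 10, "z": 0, "twist": 0}, {"gripper": 0, "x": 0, "y": 0, "z": 0, "twist": 0}, {"gripper": 0, "x": 0, "y": 0, "z": 0, "twist": 0}, {"gripper": 0, "x": 0, "y": 0, "z": 0, "twist": 0}]'

```text
t: 8.18
position: [0.5397, 0.0972, 0.1756]
ee_rot: [3.107, 0.462, 0.0]
force: [-0.0, 0.4, -4.3]
opening: 0.195
```

```bash
python3 - <<'E'
from h import *
o,s=take('wrist','w3'); A=R.from_rotvec(o['ee_rot']).as_matrix(); print(o['t'],o['position'],o['force'],np.degrees(np.arctan2(A[1,0],A[0,0])),o['joints'].round(2))
cv2.imwrite('pics/w3b.png',cv2.resize(s['pixels'],(800,600)))
E
```

```text
8.175 [0.53972081 0.09719453 0.1755988 ] [-0.01672173  0.40214991 -4.28844218] 16.899500451070253 [-0.5   0.36  0.3   1.85 -0.13  0.95 -1.42]
```

View pics/w3b.png

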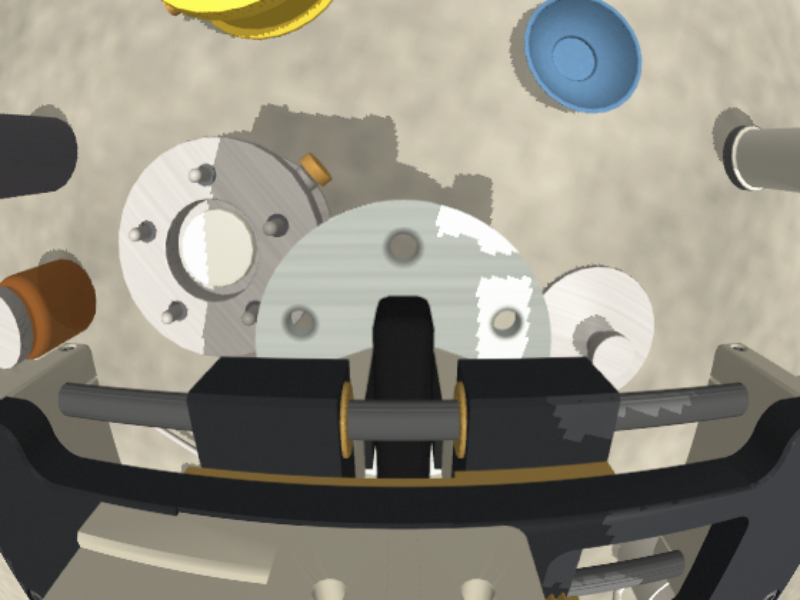

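The lid is level in hand, with holes at (403,247), (300,322) and (505,322). The pot is clear at (215,245) with four studs fully seen. I'll take a sharper crop for the measurement, and check tumbler and jar clearance.

```bash
python3 - <<'E'
from h import *
im=cv2.imread('pics/w3.png'); c=im[90:250,80:280]
cv2.imwrite('pics/w3c.png',cv2.resize(c,None,fx=3.75,fy=3.75,interpolation=cv2.INTER_CUBIC))
o=np.load('pics/w3.npz')['pos']; 
P=np.array([onz('w3',u*.7,v*.7,o[2]-.0175)[:2]*1000 for u,v in [(300,322),(403,247),(505,322)]])
print(P.round(1)); 
# middle hole is +-x hole; template fit
th=np.array([72,0,-72]); T=44*np.exp(1j*np.radians(th)); p=P[:,0]+1j*P[:,1]
t0=T-T.mean(); q=p-p.mean(); a=np.vdot(t0,q); print('scale',abs(a)/np.vdot(t0,t0).real,'ang',np.degrees(np.angle(a)))
ctr=p.mean()-a/abs(a)*T.mean(); print('centre',ctr,'off from tcp',ctr-(o[0]+1j*o[1])*1000)
print('tumbler top',onz('scene0',372,116,.19)*1000,'jar',onz('w3',10*.7,330*.7,.1)*1000)
E
```

```text
[[542.  140.3]
 [582.8 109.4]
 [566.   61.4]]
scale 0.9859817553220502 ang 16.863314848070925
centre (540.8605699409138+96.81944253303368j) off from tcp (1.1397562134609416-0.37508666305568283j)
tumbler top [560.78393543 411.76055329 190.        ] jar [445.21561837 359.45052937 100.        ]
```

View pics/w3c.png

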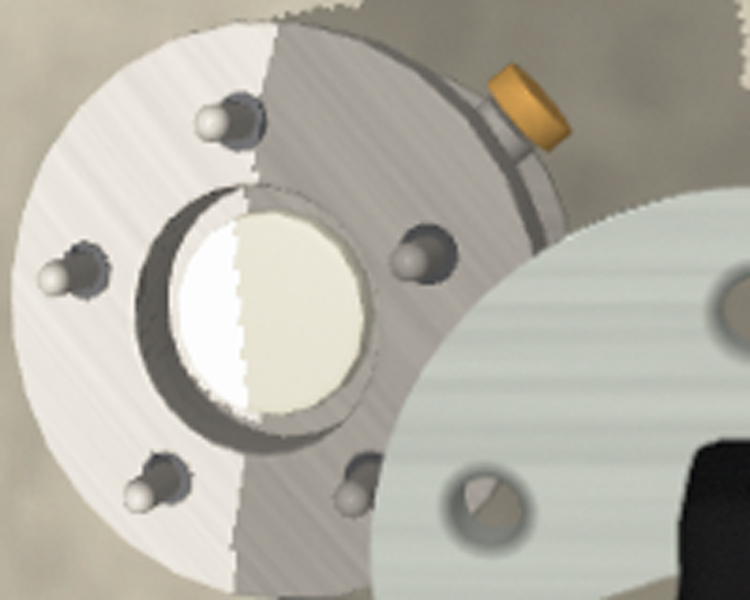

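The crop shows all five stud tips at about (211,123), (56,277), (140,494), (352,497) and (409,260). Each stud leans away to the left in this view.

```bash
python3 - <<'E'
from h import *
pts=np.array([(211,123),(56,277),(140,494),(352,497),(409,260)])/3.75+[80,90]
for z in (.099,.095):
    P=np.array([onz('w3',u,v,z)[:2]*1000 for u,v in pts]); print(P.round(1)); print(*[np.round(x,2) for x in fit5(P)])
E
```

```text
[[580.7 224.4]
 [540.2 254.9]
 [498.  225.7]
 [512.8 176.6]
 [564.4 175.7]]
[539.21 211.46] [43.48 43.44 43.6  43.74 43.75] 16.95 [ 0.37 -0.29 -0.04 -0.17  0.13]
[[580.2 226.2]
 [539.1 257.2]
 [496.1 227.6]
 [511.1 177.6]
 [563.6 176.6]]
[538.02 213.06] [44.22 44.19 44.35 44.49 44.5 ] 16.95 [ 0.37 -0.29 -0.04 -0.17  0.13]
```

Both views agree: stud ring at about (539,212), phase 17.0°, and the lid is already at 16.9°. I'll move over it and come down to just above the stud ends.

>>> play_rows --series '[{"gripper": 0, "x": 0, "y": 15, "z": 0, "twist": 0}, {"gripper": 0, "x": -1, "y": 30, "z": 0, "twist": 0}, {"gripper": 0, "x": -1, "y": 35, "z": 0, "twist": 0}, {"gripper": 0, "x": 0, "y": 25, "z": 0, "twist": 0}, {"gripper": 0, "x": 0, "y": 10, "z": 0, "twist": 0}, {"gripper": 0, "x": 0, "y": 0, "z": -10, "twist": 0}, {"gripper": 0, "x": 0, "y": 0, "z": -15, "twist": 0}, {"gripper": 0, "x": 0, "y": 0, "z": -12, "twist": 0}]'

```text
t: 9.22
position: [0.5372, 0.2119, 0.137]
ee_rot: [3.107, 0.461, -0.002]
force: [-1.0, 0.1, -4.0]
opening: 0.194
```

>>> play_rows --series '[{"gripper": 0, "x": 0, "y": 0, "z": 0, "twist": 0}, {"gripper": 0, "x": 0, "y": 0, "z": 0, "twist": 0}, {"gripper": 0, "x": 0, "y": 0, "z": 0, "twist": 0}]'

```text
t: 9.6
position: [0.538, 0.2135, 0.139]
ee_rot: [-3.107, -0.464, -0.001]
force: [0.0, -0.1, -4.1]
opening: 0.194
```

```bash
python3 - <<'E'
from h import *
o,s=take('wrist','w4'); A=R.from_rotvec(o['ee_rot']).as_matrix(); print(o['t'],o['position'],o['force'],np.degrees(np.arctan2(A[1,0],A[0,0])))
c=s['pixels'][130:260,170:400]
cv2.imwrite('pics/w4c.png',cv2.resize(c,None,fx=3.4,fy=3.4,interpolation=cv2.INTER_CUBIC))
E
```

```text
9.6 [0.5379839  0.21345877 0.13902667] [ 0.03524436 -0.14832996 -4.08639788] 16.98762430878765
```

View pics/w4c.png

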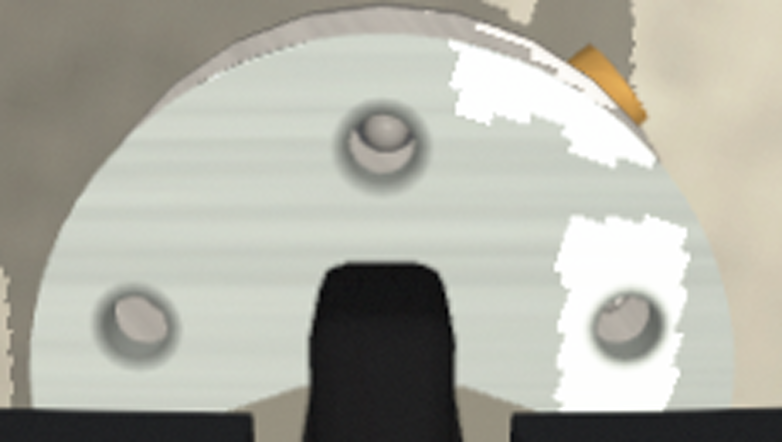

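The middle hole shows a stud tip at (386,130) within the hole at (382,146). The side holes, at (137,325) and (628,326), show mostly flange. I'll compare this with where a coaxial stud should appear.

```bash
cat >> h.py <<'E'
def proj(f,X):
    d=np.load('pics/'+f+'.npz'); K=d['camera_matrix']; M=d['mount']; Q=R.from_rotvec(d['rot']).as_matrix()
    c=M[:3,:3].T@(Q.T@(np.asarray(X)-d['pos'])-M[:3,3]); n=np.hypot(c[0],c[1]); r=np.arctan2(n,c[2])
    return np.array([K[0,2]+K[0,0]*r*c[0]/n,K[1,2]+K[1,1]*r*c[1]/n])
E
python3 - <<'E'
from h import *
o=np.load('pics/w4.npz')['pos']; zt=o[2]-.0175
hp=[(137,323),(382,146),(628,326)]
for (u,v),t in zip(hp,(72,0,-72)):
    h=onz('w4',u/3.4+170,v/3.4+130,zt); cr=lambda X:((proj('w4',X)-[170,130])*3.4).round()
    s=np.array([.5388+.044*np.cos(np.radians(17+t)),.212+.044*np.sin(np.radians(17+t)),.099])
    print(t,h.round(4),'coax tip',cr([*h[:2],.099]),'bottom hole',cr([*h[:2],zt-.008]),'est stud',cr(s),'base',cr([*s[:2],.085]))
print(onz('w4',386/3.4+170,130/3.4+130,.099))
E
```

```text
72 [0.5404 0.2565 0.1215] coax tip [162. 286.] bottom hole [146. 309.] est stud [163. 291.] base [176. 271.]
0 [0.581  0.2256 0.1215] coax tip [382. 127.] bottom hole [382. 139.] est stud [386. 129.] base [385. 119.]
-72 [0.5642 0.1769 0.1215] coax tip [603. 289.] bottom hole [618. 312.] est stud [607. 291.] base [593. 271.]
[0.58067956 0.22471652 0.099     ]
```

The middle stud and the ring estimate both say the lid should go about 1 mm in -y. I'll correct that and come down slowly, checking the force (the lid's weight reads -4.1 N).

>>> play_rows --series '[{"gripper": 0, "x": 0, "y": -1, "z": 0, "twist": 0}, {"gripper": 0, "x": 0, "y": 0, "z": -3, "twist": 0}, {"gripper": 0, "x": 0, "y": 0, "z": -3, "twist": 0}, {"gripper": 0, "x": 0, "y": 0, "z": -2, "twist": 0}, {"gripper": 0, "x": 0, "y": 0, "z": -2, "twist": 0}, {"gripper": 0, "x": 0, "y": 0, "z": 0, "twist": 0}, {"gripper": 0, "x": 0, "y": 0, "z": 0, "twist": 0}]'

```text
t: 10.52
position: [0.5377, 0.2124, 0.1286]
ee_rot: [3.107, 0.464, 0.0]
force: [-0.0, -0.8, -5.2]
opening: 0.194
```

>>> play_rows --series '[{"gripper": 0, "x": 0, "y": 0, "z": -1, "twist": 0}, {"gripper": 0, "x": 0, "y": 0, "z": -1, "twist": 0}, {"gripper": 0, "x": 0, "y": 0, "z": -1, "twist": 0}, {"gripper": 0, "x": 0, "y": 0, "z": 0, "twist": 0}]'

```text
t: 11.02
position: [0.5375, 0.2124, 0.1254]
ee_rot: [3.107, 0.464, -0.0]
force: [0.3, -0.6, -4.0]
opening: 0.193
```

The lid is 3 mm past the stud tips with no contact force, so the holes are over the studs. Continuing.

>>> play_rows --series '[{"gripper": 0, "x": 0, "y": 0, "z": -1, "twist": 0}, {"gripper": 0, "x": 0, "y": 0, "z": -1, "twist": 0}, {"gripper": 0, "x": 0, "y": 0, "z": -1, "twist": 0}, {"gripper": 0, "x": 0, "y": 0, "z": 0, "twist": 0}]'

```text
t: 11.52
position: [0.5376, 0.2124, 0.1224]
ee_rot: [3.107, 0.464, -0.0]
force: [0.3, -1.1, -3.8]
opening: 0.193
```

>>> play_rows --series '[{"gripper": 0, "x": 0, "y": 0, "z": -2, "twist": 0}, {"gripper": 0, "x": 0, "y": 0, "z": -2, "twist": 0}, {"gripper": 0, "x": 0, "y": 0, "z": -1, "twist": 0}, {"gripper": 0, "x": 0, "y": 0, "z": 0, "twist": 0}]'

```text
t: 12.02
position: [0.5375, 0.2124, 0.1174]
ee_rot: [3.107, 0.464, -0.0]
force: [-0.3, 0.9, -3.9]
opening: 0.196
```

>>> play_rows --series '[{"gripper": 0, "x": 0, "y": 0, "z": -1, "twist": 0}, {"gripper": 0, "x": 0, "y": 0, "z": -1, "twist": 0}, {"gripper": 0, "x": 0, "y": 0, "z": -1, "twist": 0}, {"gripper": 0, "x": 0, "y": 0, "z": -1, "twist": 0}, {"gripper": 0, "x": 0, "y": 0, "z": 0, "twist": 0}, {"gripper": 0, "x": 0, "y": 0, "z": 0, "twist": 0}]'

```text
t: 12.78
position: [0.5376, 0.2124, 0.1136]
ee_rot: [3.107, 0.464, 0.0]
force: [0.1, -0.0, -3.6]
opening: 0.194
```

>>> play_rows --series '[{"gripper": 0, "x": 0, "y": 0, "z": -1, "twist": 0}, {"gripper": 0, "x": 0, "y": 0, "z": -1, "twist": 0}, {"gripper": 0, "x": 0, "y": 0, "z": 0, "twist": 0}, {"gripper": 0, "x": 0, "y": 0, "z": 0, "twist": 0}]'

```text
t: 13.28
position: [0.5376, 0.2124, 0.1115]
ee_rot: [3.107, 0.464, -0.0]
force: [0.2, -0.1, -4.5]
opening: 0.194
```

>>> play_rows --series '[{"gripper": 0, "x": 0, "y": 0, "z": -0.5, "twist": 0}, {"gripper": 0, "x": 0, "y": 0, "z": 0, "twist": 0}, {"gripper": 0, "x": 0, "y": 0, "z": 0, "twist": 0}]'

```text
t: 13.65
position: [0.5376, 0.2124, 0.111]
ee_rot: [3.107, 0.464, -0.0]
force: [-0.8, -0.1, -4.7]
opening: 0.192
```

>>> play_rows --series '[{"gripper": 0, "x": 0, "y": 0, "z": -0.5, "twist": 0}, {"gripper": 0, "x": 0, "y": 0, "z": 0, "twist": 0}, {"gripper": 0, "x": 0, "y": 0, "z": 0, "twist": 0}]'

```text
t: 14.02
position: [0.5377, 0.2124, 0.1106]
ee_rot: [3.107, 0.464, 0.0]
force: [-0.2, 0.1, -4.2]
opening: 0.193
```

>>> play_rows --series '[{"gripper": 0, "x": 0, "y": 0, "z": -0.4, "twist": 0}, {"gripper": 0, "x": 0, "y": 0, "z": 0, "twist": 0}, {"gripper": 0, "x": 0, "y": 0, "z": 0, "twist": 0}]'

```text
t: 14.4
position: [0.5377, 0.2124, 0.1105]
ee_rot: [-3.107, -0.464, -0.0]
force: [-2.3, -0.8, 5.8]
opening: 0.195
```

>>> play_rows --series '[{"gripper": 0, "x": 0, "y": 0, "z": -0.4, "twist": 0}, {"gripper": 0, "x": 0, "y": 0, "z": 0, "twist": 0}, {"gripper": 0, "x": 0, "y": 0, "z": 0, "twist": 0}]'

```text
t: 14.78
position: [0.5377, 0.2124, 0.1105]
ee_rot: [-3.107, -0.464, -0.001]
force: [-3.9, -1.8, 9.3]
opening: 0.196
```

Contact came on at TCP z = 110.5 mm, exactly the home height, with only about 10–13 N. I'll relax, release and go up.

>>> play_rows --series '[{"gripper": 0, "x": 0, "y": 0, "z": 0.5, "twist": 0}, {"gripper": 0, "x": 0, "y": 0, "z": 0, "twist": 0}, {"gripper": 0.6, "x": 0, "y": 0, "z": 0, "twist": 0}, {"gripper": 0.6, "x": 0, "y": 0, "z": 0, "twist": 0}, {"gripper": 0.6, "x": 0, "y": 0, "z": 0, "twist": 0}, {"gripper": 0.6, "x": 0, "y": 0, "z": 0, "twist": 0}, {"gripper": 0.6, "x": 0, "y": 0, "z": 0, "twist": 0}, {"gripper": 0.6, "x": 0, "y": 0, "z": 0, "twist": 0}]'

```text
t: 15.78
position: [0.5376, 0.2124, 0.1102]
ee_rot: [3.107, 0.464, 0.0]
force: [0.3, -0.2, -0.1]
opening: 0.599
```

>>> play_rows --series '[{"gripper": 0.6, "x": 0, "y": 0, "z": 5, "twist": 0}, {"gripper": 0.6, "x": 0, "y": 0, "z": 15, "twist": 0}, {"gripper": 0.6, "x": 0, "y": 0, "z": 30, "twist": 0}, {"gripper": 0.6, "x": 0, "y": 0, "z": 40, "twist": 0}, {"gripper": 0.6, "x": -15, "y": -15, "z": 30, "twist": 0}, {"gripper": 0.6, "x": -40, "y": -10, "z": 10, "twist": 0}, {"gripper": 0.6, "x": -20, "y": -5, "z": 0, "twist": 0}, {"gripper": 0.6, "x": 0, "y": 0, "z": 0, "twist": 0}]'

```text
t: 16.77
position: [0.4619, 0.1822, 0.2416]
ee_rot: [-3.106, -0.465, -0.002]
force: [-0.1, 0.4, 0.8]
opening: 0.597
```

```bash
python3 - <<'E'
from h import *
o,s=take('wrist','w5'); print(o['t'],o['position'],o['force'])
c=s['pixels'][0:300,130:430]
_,t=take('scene','s5'); d=t['pixels'][120:360,130:450]
cv2.imwrite('pics/w5c.png',np.hstack([cv2.resize(c,(400,400)),cv2.resize(d,(400,400))]))
E
```

```text
16.775 [0.46186391 0.18224079 0.2416449 ] [-0.13583837  0.3528102   0.82781743]
```

View pics/w5c.png

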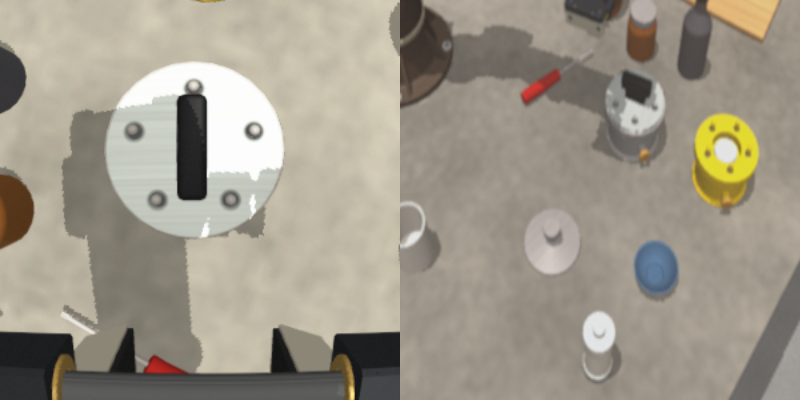

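The lid lies flat with a stud up through each of its five holes, at about (194,87), (254,131), (231,200), (157,200) and (134,131). The other things look undisturbed and the gripper is clear.

```bash
python3 -c "
from plant import *
print(hand_in())"
```

```text
the job is handed in; nothing more can be done
None
```

The filter lid is on the pot, fully home over all five studs, and I have handed the job in at about 17 s on the robot's clock.

- **What I did:** I picked the lid up by its bar handle, turned it 27° to match the studs (17°) and moved it about 1 mm after a close look. I then lowered it in small steps and let go once it was seated.
- **Fit:** there was no noticeable contact force until the lid reached the height expected for home (TCP z 110.5 mm). There it pressed with about 10–13 N, and I eased off before opening the fingers.
- **Last pictures:** a stud shows through every hole, the lid looks flat, and the gripper was clear with about zero force. The nearby bystanders in view looked where they were; the wrench lay outside the final crops.
- **Refused and disagreeing:** my first move call was refused for missing keys, with no effect. The wrist camera's scale read 1–3% small in some views, which the final check through the holes made up for.

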